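Press the ridden-up pegboard hook home

TASK

One empty hook on the pegboard has ridden up in its slots and sticks up at a slant. Press it down gently with the fingertips, without pinching it, until it is fully home with its back plate flat on the board like the others, then draw the hand away. Do not touch the other hooks or the tools hanging on them, and leave the tray flap shut and the things on the slab where they are.

Things in the scene. Friction and masses are not known exactly. Their poses are not given: they have to be found in the camera images.
- hook_tilt (a joint): How far the ridden-up hook is tipped up, rad: 0 = fully home (back plate flat on the board, wire arm level; a firm stop), positive = the arm's end swung upward, 1.0 at most. Starts between 0.35 and 0.8. Tight pegs hold it wherever it is left, no spring; 1.5 to 3 N pressed down near the arm's end moves it.
- hook: Seat of the empty hook that has ridden up. Origin on its hinge line, where the upper peg enters the board's face, 280 mm above the slab; it does not move. Axes: z up, -x straight out from the board, y along the board (the hinge line). The part that tips about it: a white back plate 16 mm wide, 6 mm thick, from 7 mm above to 41 mm below the hinge line, and the wire arm (hook_wire).
- hook_wire (a point): Point on the upper side of that hook's arm, just inside the upturned end; moves with it. Home, it lies 70 mm out from the board and 15 mm below the hinge line (265 mm above the slab). The arm: straight steel wire 6 mm thick, its axis 18 mm below the hinge line when home, reaching 93 mm out; the last 8 mm turns up by 15 mm. Axes as hook, tipped with the arm.
- board: Pegboard, fixed: three white slotted plastic panels, 540 mm long in all, top edge 292 mm above the slab, on a tiled upstand 50 mm thick, 294 mm high, with pipes behind. Origin at the foot of the face, mid-length; z up, -x straight out from the face, y along it. At its foot a white tray stands out 108 mm, 46 mm high with its flap. Hooks: see hook_row.
- hook_row (a point): Middle of the upper row of five hooks on the face of the board, at their hinge lines, 280 mm up; axes as board. Places at y = -75, 0 and +75 mm hold the ridden-up hook, the brush hook and the wrench hook, in any order; the squeegee hook is at -187.5 mm, the dustpan hook at +187.5 mm. A sixth hook, empty and level, sits lower at y = +37.5 mm. All six are alike.
- flap (a joint): Hinged white flap that covers the tray, hinged along the board: 0 = shut (as it starts), positive = raised, rad.
- spare: The other empty hook, alike but seated level in a lower row, its hinge line 178 mm above the slab (arm 93 mm out from the board, 18 mm below the origin). Origin and axes as hook. Leave alone.
- spray: White bottle, 72 mm in diameter, 190 mm tall, standing on the slab; origin under its centre.
- tin: Metal can, 74 mm in diameter, 85 mm tall, standing on the slab; origin under its centre.
- tape: Roll of white thread tape, 56 mm in diameter, 14 mm tall, lying on the slab; origin under its centre.
- tee: Grey plastic pipe tee, 74 mm long, 34 mm in diameter, lying on the slab; origin under its centre.
- dustpan: Yellow plastic dustpan, 150 mm wide, 200 mm long and 34 mm deep, loose, hanging by its eye from its hook. Origin at the centre of the hook's wire in the eye, 40 to 50 mm out from the board and 262 mm above the slab; its eye reaches 10 mm above the origin, the rest hangs below.
- dustpan_hook: The hook that carries the dustpan, seated level, 6 mm wire arm 93 mm out from the board and 18 mm below the origin, upturned 15 mm at its end. Origin and axes as hook. Fixed.
- wrench: Steel pipe wrench, 50 mm wide, 205 mm long, loose, hanging by its eye from its hook. Origin at the centre of the hook's wire in the eye, 40 to 50 mm out from the board and 262 mm above the slab; its eye reaches 10 mm above the origin, the rest hangs below.
- wrench_hook: The hook that carries the wrench, seated level, 6 mm wire arm 93 mm out from the board and 18 mm below the origin, upturned 15 mm at its end. Origin and axes as hook. Fixed.
- brush: Orange bottle brush, 44 mm in diameter, 200 mm long, loose, hanging by its eye from its hook. Origin at the centre of the hook's wire in the eye, 40 to 50 mm out from the board and 262 mm above the slab; its eye reaches 10 mm above the origin, the rest hangs below.
- brush_hook: The hook that carries the brush, seated level, 6 mm wire arm 93 mm out from the board and 18 mm below the origin, upturned 15 mm at its end. Origin and axes as hook. Fixed.
- squeegee: Grey plastic squeegee with a rubber blade, 152 mm wide, 180 mm long, loose, hanging by its eye from its hook. Origin at the centre of the hook's wire in the eye, 40 to 50 mm out from the board and 262 mm above the slab; its eye reaches 10 mm above the origin, the rest hangs below.
- squeegee_hook: The hook that carries the squeegee, seated level, 6 mm wire arm 93 mm out from the board and 18 mm below the origin, upturned 15 mm at its end. Origin and axes as hook. Fixed.
Things that resemble listed ones, but are neither listed nor needed, are in the scene too. Of the things that look like the squeegee, the larger one is meant.

How it is judged (in metres and radians):
On the way, in this order (a step that is already met when the one before it is completed fails the run):
1. the fingertips rest on the hook while it is still tipped up (contact force between hook and the fingers above 0.3 N and value of joint hook_tilt above 0.1 rad).
2. the hook is pressed home (value of joint hook_tilt below 0.06 rad), for 0.2 s.
At the end, for the whole second after the job is handed in: The hook is home (tipped up by less than 0.06 rad) and stays there, the flap is shut (under 0.05 rad), and the four hanging tools and the four things on the slab are within 20 mm of where they began and at rest (tools slower than 0.05 m/s) (value of joint hook_tilt below 0.06 rad and value of joint flap below 0.05 rad and distance of each of dustpan, wrench, brush, squeegee, spray, tin, tape, tee from where it was at the start of the episode below 0.02 m and linear speed of each of dustpan, wrench, brush, squeegee below 0.05 m/s); the robot touches nothing.
It fails at once if the hook is pinched, or pressed harder than a firm fingertip push (30 N) (contact force between hook and the fingers above 30 N).
It fails at once if another hook, or a hanging tool, is touched by the robot (more than 1 N) (contact force between any of dustpan, wrench, brush, squeegee, dustpan_hook, wrench_hook, brush_hook, squeegee_hook, spare and the fingers above 1 N or contact force between any of dustpan, wrench, brush, squeegee, dustpan_hook, wrench_hook, brush_hook, squeegee_hook, spare and the arm above 1 N).
It fails at once if a hanging tool or a thing on the slab is moved, lifted or carried off (more than 20 mm) (distance of any of dustpan, wrench, brush, squeegee, spray, tin, tape, tee from where it was at the start of the episode above 0.02 m).
It fails at once if the tray flap is raised (value of joint flap above 0.08 rad).
It also fails if it takes over 30 s, if anything falls off the work surface, if the arm or the gripper's body presses on something with over 40 N, if the wrist force passes 120 N, or if a joint passes its speed limit or range.

ROBOT

A 6-joint arm with a two-finger parallel gripper is mounted at the origin on the work surface. World frame = base frame: x ahead of the robot, y to its left, z up, the work surface at z = 0. Lengths are in mm, angles in rad, forces in N, time in s.
With the tool pointing down it reaches from about 325 to 900 mm from the base axis. Payload 6.1 kg.
Tool frame: the origin (TCP) lies midway between the tips of the shut fingers; the grasp point (between the pads) lies 19 mm behind it; z points along the fingers, y is the line along which they close (so a half turn about z gives the same grasp; the last joint's range is limited). The gripper opens to 87 mm and grips with 3 to 60 N. Pads are 19 mm wide; open, the fingers measure 117 mm over their backs; the gripper's body (75 mm by 190 mm) begins 51 mm behind the grasp point.
Start: joints at [1.132, 0.22, 1.526, -0, 1.395, -0.126], TCP at [192.326, 594.665, 222.538] pointing down, gripper open.
Joint ranges: [-2.98, 2.98], [-0.91, 2.08], [0.09, 2.57], [-1.24, 4.39], [0.2, 2.65], [-2.68, 2.68]. Speed limits (rad/s): [2.57, 2.57, 3.01, 3.14, 3.14, 3.14].

INTERFACE

Orientations are given as a unit quaternion [w, x, y, z].
In Python, from rig import ctrl, viewer gives the robot as it stands. Calls block until the motion is done:
- ctrl.goto(position, orientation): joint-space move of the TCP to a pose.
- ctrl.move_l(position, rot=None, velocity=150, threshold=None): straight line of the TCP; rot=None keeps the orientation; velocity is the mean speed in mm/s. With threshold (N) it stops when the force on the tool has changed by that much, and returns True; else False.
- ctrl.move_joints(angles): joint-space move.
- ctrl.move_gripper(opening): opening from 0.0 (shut) to 1.0 (fully open); the grip force is fixed at half the most; returns when the fingers have stopped.
- ctrl.wait(seconds).
- ctrl.inverse_kinematics(position, orientation): joint angles nearest the present ones, or None.
- ctrl.observe(): the state.
- viewer.read_camera(name): name is "side" or "top"; returns (picture, depth): 420x560x3 uint8, blue, green, red; 420x560 float32, mm along the optical axis (not along the pixel's ray), 0 where there is no reading.
- viewer.camera_params(name): a dict with "vertical_fov" (degrees; the focal length in pixels is half the picture's height over the tangent of half this angle, whatever the lens; pixels are square), "cx", "cy" (the principal point, pixels), "distortion" ([k1, k2, p1, p2, k3] as OpenCV has them; the pictures are not rectified), "T" (4x4, takes a point from camera to world coordinates). Camera axes: x right, y down, z forward; pixel columns grow to the right and rows downward; lengths in mm; the calibration is good to about 2 mm. A picture is of the moment at which its call begins. camera_params takes no time and is no camera call.
A pose or a line that the arm cannot do raises ctrl.PlanningError and nothing moves.
- ctrl.job_done(): hands the job in; it is judged then, once.
The state is a dict: "t": time; "qpos": joint angles; "qvel": joint speeds; "joint_efforts": joint torques, N m; "eef_pos": TCP position; "orientation": TCP orientation; "contact_force": force on the tool from outside, world axes, zero at the start; "wrist_torque": the same for the moment, N m; "gripper_width": opening from 0.0 (shut) to 1.0 (fully open); "finger_force": force on a finger pad.
Only numpy, scipy, OpenCV 4.12 (cv2) and the standard library are available. Lean on these libraries where they do the work, as an engineer would, in place of code of your own. Each camera call takes 0.05 s, during which the arm holds its last target. There are 200 camera calls.

## Working session

There is one attempt and no reset: what is moved stays moved. The work goes in short steps, each a Python script; the robot and the scene stay as the last script left them, time stands still between calls to the robot, and variables do not carry over. Pictures are saved under pics/ and viewed, at most 10 in all, crops included, and the job is handed in when it is done.

```bash
mkdir -p pics
cat > h.py <<'E'
import numpy as np, cv2
from rig import ctrl, viewer
def cam(n):
    p=viewer.camera_params(n); f=210/np.tan(np.radians(p["vertical_fov"])/2)
    K=np.array([[f,0,p["cx"]],[0,f,p["cy"]],[0,0,1.]]); return K,np.array(p["distortion"],float),np.array(p["T"],float)
def ray(n,uv):
    K,d,T=cam(n); q=cv2.undistortPoints(np.array(uv,float).reshape(-1,1,2),K,d).reshape(-1,2)
    r=np.c_[q,np.ones(len(q))]@T[:3,:3].T; return T[:3,3],r
def pts(n,uv,depth):
    o,r=ray(n,uv); uv=np.array(uv,int).reshape(-1,2); return o+r*depth[uv[:,1],uv[:,0]][:,None]
def proj(n,P):
    K,d,T=cam(n); R=T[:3,:3].T
    return cv2.projectPoints(np.array(P,float).reshape(-1,1,3),cv2.Rodrigues(R)[0],-R@T[:3,3],K,d)[0].reshape(-1,2)
E
python3 - <<'E'
from h import *
for n in("side","top"):
    c,d=viewer.read_camera(n); cv2.imwrite(f"pics/{n}0.png",c); np.save(n+"0.npy",d); K,D,T=cam(n); print(n,K[0,0],D,T.round(3).tolist(),(d>0).mean())
s=ctrl.observe(); print(s["orientation"],s["t"],s["contact_force"])
E
```

```text
side 457.8792121342917 [-0.13047939  0.          0.          0.          0.        ] [[0.734, -0.484, 0.475, 45.632], [-0.679, -0.507, 0.532, -564.388], [-0.017, -0.713, -0.701, 878.122], [0.0, 0.0, 0.0, 1.0]] 0.9960714285714286
top 434.47341130708037 [-0.04411902  0.          0.          0.          0.        ] [[0.024, -0.991, 0.133, 391.152], [-1.0, -0.024, 0.001, -30.99], [0.002, -0.133, -0.991, 1160.782], [0.0, 0.0, 0.0, 1.0]] 0.9960374149659864
[-2.27909676e-04  1.55766290e-01  9.87793556e-01 -8.37923453e-04] 0.1 [-0.23130606  0.26383084 -1.15373497]
```

View pics/side0.png

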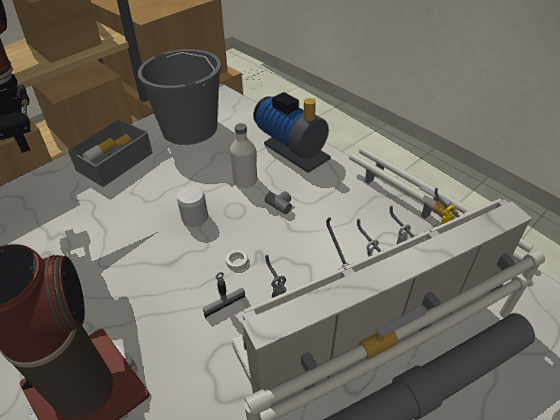

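View pics/top0.png

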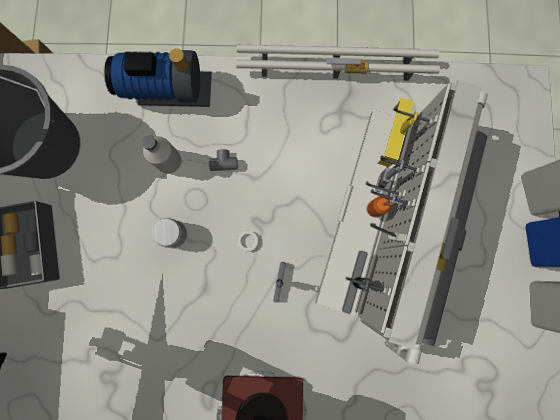

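The side view, taken from behind the board, shows one arm standing tall at (328,220)–(345,265). In the top view the squeegee is at (358,283), brush at (378,206), wrench near (385,180) and dustpan at (398,130). Candidates for the ridden-up hook in the top view are (383,230), which is empty, the brush hook, the wrench hook and the spare (low, about y=+37). The description points to (383,230), so I'm checking it in a crop.

Run:
```python
from h import *
a=cv2.imread("pics/top0.png")[80:340,310:490]; b=cv2.imread("pics/side0.png")[180:330,240:460]
a=cv2.resize(a[80:230],None,fx=3,fy=3,interpolation=cv2.INTER_CUBIC); b=cv2.resize(b,None,fx=2.5,fy=2.5,interpolation=cv2.INTER_CUBIC)
cv2.imwrite("pics/ca.png",a); cv2.imwrite("pics/cb.png",b)
d=np.load("top0.npy"); v,u=np.mgrid[0:420,0:560]; uv=np.c_[u.ravel(),v.ravel()]
P=pts("top",uv,d); P3=P.reshape(420,560,3); np.save("P3.npy",P3)
# upstand top at 294
m=(abs(P[:,2]-293)<5)&(uv[:,0]>370)&(uv[:,0]<500)&(uv[:,1]>80)&(uv[:,1]<360)
q=P[m]; (r)=cv2.minAreaRect(q[:,:2].astype(np.float32)); print(m.sum(),r,cv2.boxPoints(r))
for uvp in [(383,230),(376,227),(390,234),(397,237)]: print(uvp,P3[uvp[1],uvp[0]])
print("z median slab",P3[200:230,250:300,2].mean())
```

```text
8266 ((517.8660888671875, -317.75408935546875), (127.30715942382812, 564.2178955078125), 73.85871887207031) [[ 229.182   -300.47015]
 [ 771.1579  -457.3266 ]
 [ 806.5502  -335.03802]
 [ 264.57428 -178.18158]]
(383, 230) [ 460.81640606 -240.65694518  297.85112738]
(376, 227) [ 465.92509738 -225.18913775  304.31043538]
(390, 234) [ 454.07646921 -257.9654025   284.99855302]
(397, 237) [ 448.94671349 -274.75692539  275.55954044]
z median slab 3.8580525239855126
```

View pics/ca.png

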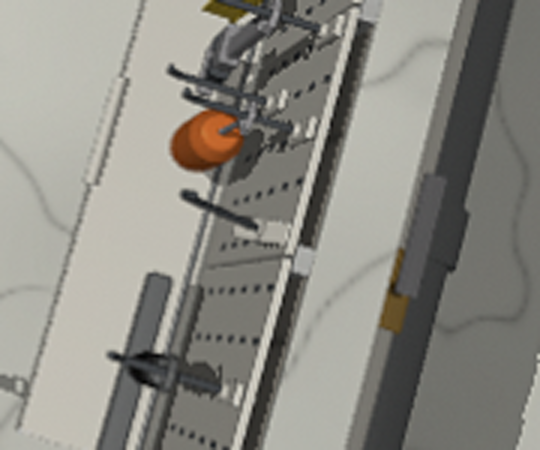

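View pics/cb.png

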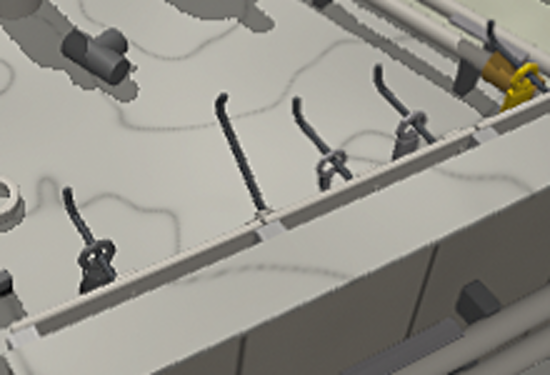

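The crops confirm it. In the top crop the lone empty arm runs (187,195)–(255,228) with its white plate tipped out, between the squeegee and the orange brush. In the side crop it stands steeply at (220,98)–(262,212), steeper than its neighbours. Next I'll measure it precisely.

Run:
```python
from h import *
P3=np.load("P3.npy"); c=cv2.imread("pics/top0.png"); g=c.max(2)
# board panel top front edge: per-row leftmost px with z 286..300, bright
E=[]
for v in range(120,310):
    z=P3[v,:,2]; m=(abs(z-293)<6)&(g[v]>120); m[:370]=0;m[500:]=0
    u=np.where(m)[0]
    if len(u)>15: E.append(P3[v,u[0]])
E=np.array(E); 
vx,vy,x0,y0=cv2.fitLine(E[:,:2].astype(np.float32),cv2.DIST_HUBER,0,1,.01).ravel()
if vx<0: vx,vy=-vx,-vy
t=np.array([vx,vy]); n=np.array([-vy,vx]); o=np.array([x0,y0]); print("edge dir",t,"pt",o,"resid",np.abs((E[:,:2]-o)@n).round(1)[::20], "yaw",np.degrees(np.arctan2(vy,vx)))
# upstand/board ends along t
Q=P3[60:360,370:500].reshape(-1,3); s=(Q[:,:2]-o)@t; d=(Q[:,:2]-o)@n
m=(abs(Q[:,2]-293)<5)&(d>-45)&(d<3); print("ends",np.percentile(s[m],[.2,99.8]))
# arm dark pixels
roi=np.zeros_like(g); roi[220:240,368:400]=1
m=(g<95)&(roi>0); v,u=np.where(m); A=P3[v,u]; s=(A[:,:2]-o)@t; d=(A[:,:2]-o)@n
k=A[:,2]>255
for r in sorted(zip(u[k],v[k],d[k].round(1),s[k].round(1),A[k,2].round(1),g[v,u][k]))[::2]: print(*r)
```

```text
edge dir [ 0.9615139  -0.27475637] pt [ 497.02606 -303.76547] resid [7.3 1.5 1.  0.3 4.3 0.1 2.7 0.7 0.9 0.6] yaw -15.947497
ends [-256.51242205  302.52477169]
371 224 81.7 -51.7 324.0 48
371 226 80.3 -55.1 322.1 92
372 225 80.0 -53.5 328.0 50
373 224 79.7 -51.9 333.5 60
373 226 77.8 -54.9 328.7 39
374 225 76.9 -52.8 330.8 70
374 227 71.9 -53.5 310.2 60
375 225 75.2 -52.4 331.7 63
375 227 69.7 -52.7 308.3 41
376 227 67.0 -51.5 304.3 38
377 227 65.6 -51.2 306.6 36
378 227 62.6 -49.8 301.1 38
378 229 61.8 -53.9 302.8 74
379 229 59.7 -53.2 301.7 55
380 228 58.2 -50.6 301.3 36
380 230 56.2 -53.7 296.5 85
381 229 55.4 -51.6 299.2 49
382 229 53.2 -50.8 298.0 39
382 231 51.5 -54.2 294.8 63
383 230 50.7 -52.2 297.9 45
383 232 48.2 -55.1 291.1 86
384 231 47.5 -53.0 294.2 51
385 230 45.2 -49.8 289.8 47
385 232 44.6 -54.0 292.1 61
386 232 41.4 -52.6 286.2 52
387 231 40.7 -50.5 289.7 51
387 233 38.1 -53.4 282.6 69
388 233 37.7 -53.8 289.4 55
389 233 34.7 -52.5 284.9 49
390 232 32.5 -49.5 281.5 47
390 234 32.2 -53.9 285.0 57
391 233 30.4 -51.1 283.2 49
391 235 28.7 -54.6 280.7 87
392 234 27.1 -51.9 279.6 49
393 233 21.8 -47.0 263.3 56
393 235 24.6 -53.2 279.5 46
394 235 21.7 -52.1 275.9 44
395 235 18.9 -51.0 272.3 39
```

```bash
cat >> h.py <<'E'
from scipy.spatial.transform import Rotation as R_
t=np.array([.9615,-.2748,0]); n=np.array([.2748,.9615,0]); H=np.array([497.03,-303.77,0])-52.3*t+[0,0,280]
def quat(sg):
    y=sg*t; z=np.array([0,0,-1.]); q=R_.from_matrix(np.c_[np.cross(y,z),y,z]).as_quat(); return q[[3,0,1,2]]
E
python3 - <<'E'
from h import *
# check side view: predicted tip and heel for theta
for th in (.5,.58,.65):
    f=lambda x,z: H+n*(x*np.cos(th)-z*np.sin(th))+np.array([0,0,x*np.sin(th)+z*np.cos(th)])
    print(th,proj("side",[f(93,-3),f(85,-18),f(10,-18)]).round(1).tolist(),proj("top",[f(93,-3),f(85,-18),f(10,-18)]).round(1).tolist())
for sg in(1,-1):
    print(sg,ctrl.inverse_kinematics(H+60*n+[0,0,70],quat(sg)),ctrl.inverse_kinematics(H+60*n-[0,0,15],quat(sg)))
s=ctrl.observe(); p=np.array(s["eef_pos"]); print(p)
ctrl.move_l(p+[0,0,200],velocity=200); ctrl.move_gripper(0.0)
best=min((q for q in(quat(1),quat(-1)) if ctrl.inverse_kinematics(H+60*n+[0,0,140],q) is not None),key=lambda q:np.abs(np.array(ctrl.inverse_kinematics(H+60*n+[0,0,140],q))-s["qpos"]).max())
ctrl.goto(H+60*n+[0,0,140],best)
ctrl.move_l(H+60*n+[0,0,65],velocity=80)
s=ctrl.observe(); print(s["t"],s["eef_pos"],s["qpos"],s["contact_force"])
ims=[]
for k,(r,c0) in {"side":(140,200),"top":(150,310)}.items():
    c,d=viewer.read_camera(k); cv2.imwrite(f"pics/{k}1f.png",c); ims.append(cv2.resize(c[r:r+160,c0:c0+160],(400,400),interpolation=cv2.INTER_CUBIC))
cv2.imwrite("pics/pre.png",np.hstack(ims))
E
```

```text
0.5 [[326.3, 219.4], [325.7, 226.2], [344.4, 265.6]] [[370.0, 224.2], [368.1, 224.9], [395.1, 235.9]]
0.58 [[327.6, 218.0], [326.6, 224.4], [344.2, 264.7]] [[372.5, 224.5], [369.9, 225.0], [394.9, 235.8]]
0.65 [[328.9, 217.1], [327.5, 223.1], [344.1, 264.0]] [[374.9, 224.8], [371.7, 225.1], [394.8, 235.6]]
1 [-6.16147506e-01 -9.12834525e-02  1.61820002e+00 -4.44089210e-16
  1.61467609e+00 -3.37764408e-01] [-6.16147506e-01 -6.38619205e-02  1.74835435e+00 -4.44089210e-16
  1.45710023e+00 -3.37764408e-01]
-1 None None
[192.10758546 594.16215521 221.56485964]
6.9 [ 463.50740466 -231.9260667   345.76236684] [-6.16194356e-01 -9.09428469e-02  1.62559697e+00  1.58197270e-05
  1.60564430e+00 -3.37782471e-01] [0.04805446 0.10029684 1.01299347]
```

View pics/pre.png

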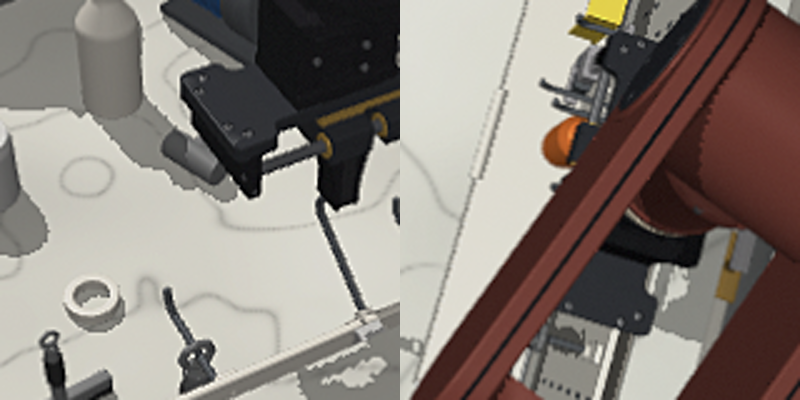

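The picture shows the shut fingers (left half, about (340,195)) just above the tilted arm, whose end is at (320,205). The projected hook model (θ≈0.6) matches both views, so I'll press down now.

Run:
```python
from h import *
z0=ctrl.observe()["contact_force"]
for z in (300,280,258):
    p=H+60*n; p[2]=z
    hit=ctrl.move_l(p,velocity=18,threshold=9)
    s=ctrl.observe(); print(z,hit,s["t"],s["eef_pos"],s["contact_force"]-z0)
    if hit: break
ctrl.wait(.3); s=ctrl.observe(); print(s["t"],s["eef_pos"],s["contact_force"]-z0)
c,d=viewer.read_camera("side"); cv2.imwrite("pics/s2.png",cv2.resize(c[160:320,230:430],(800,600)[:1]+(640,) if 0 else (750,600),interpolation=cv2.INTER_CUBIC))
```

```text
300 False 9.65 [ 463.26772571 -231.73517213  300.07101148] [0.53701578 0.04358336 1.27276065]
280 False 10.9083 [ 463.14722383 -231.77871699  279.9287742 ] [0.27257059 0.81521064 0.39541137]
258 True 11.7667 [ 463.31861854 -232.36512141  264.96631771] [-1.26854438  1.12230497  4.61688513]
12.0667 [ 463.30398835 -232.38818883  264.94194479] [-0.44017157  0.34141936  4.8600245 ]
```

View pics/s2.png

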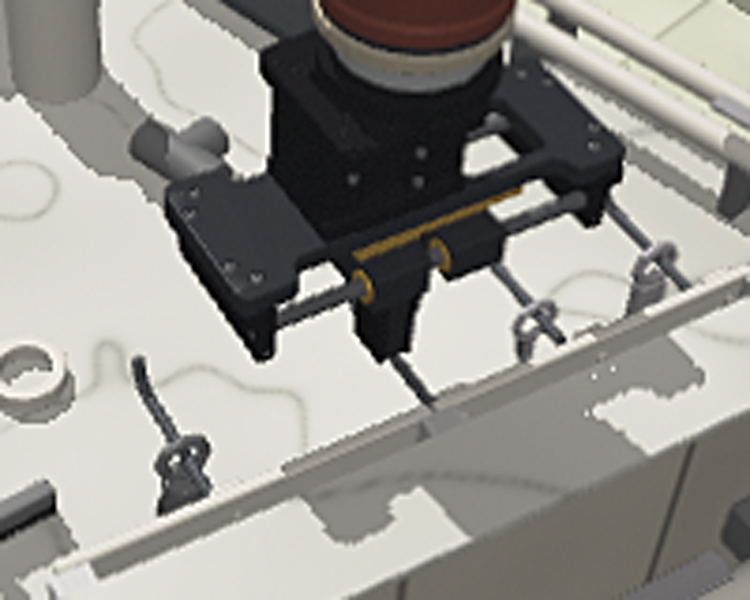

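The picture shows the fingertips on the arm at about (390,350), with the arm now parallel to its neighbours. The stop came at z=265.0, which is exactly the home height. I'll draw away straight up and check.

Run:
```python
from h import *
p=H+60*n; p[2]=420; ctrl.move_l(p,velocity=90)
p2=p+n*250; p2[2]=440; ctrl.move_l(p2,velocity=150)
ctrl.wait(.3)
ims=[]
for k,(r,c0) in {"side":(160,240),"top":(150,310)}.items():
    c,d=viewer.read_camera(k); ims.append(cv2.resize(c[r:r+160,c0:c0+160],(400,400),interpolation=cv2.INTER_CUBIC))
cv2.imwrite("pics/post.png",np.hstack(ims)); s=ctrl.observe(); print(s["t"],s["eef_pos"],s["contact_force"])
f=lambda th,x,z: H+n*(x*np.cos(th)-z*np.sin(th))+np.array([0,0,x*np.sin(th)+z*np.cos(th)])
for th in(0,.06,.1): print(th,((proj("side",[f(th,93,0),f(th,85,-18)])-[240,160])*2.5).round().tolist())
```

```text
16.2167 [531.92795721   8.52211549 440.02352506] [0.1248342  0.08383483 0.1871293 ]
0 [[205.0, 181.0], [210.0, 205.0]]
0.06 [[206.0, 176.0], [209.0, 200.0]]
0.1 [[206.0, 173.0], [209.0, 196.0]]
```

View pics/post.png

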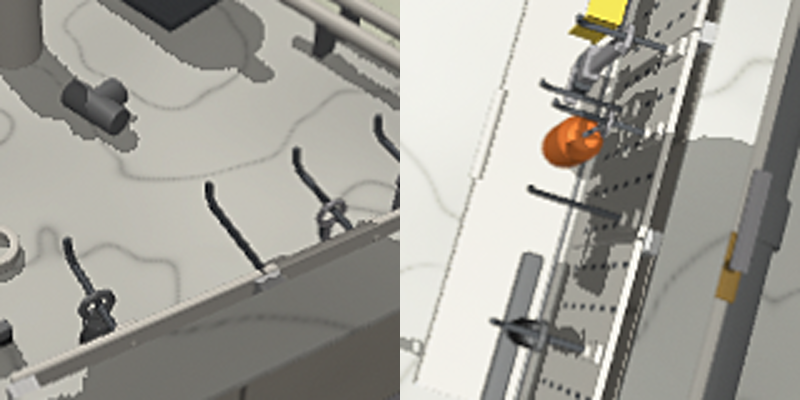

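The picture shows the hook arm level: its tip is at (208,183) against (205,181) predicted for home. It is parallel to its neighbours, and the tools look undisturbed.

```bash
python3 -c "
from rig import ctrl
print(ctrl.job_done())"
```

```text
the job is handed in; nothing more can be done
None
```

The ridden-up hook is pressed down and level with the others in the last pictures, the hand is drawn clear, and the job is handed in (no verdict was returned).

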